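# Punch-mark the missing screw of a sedimentation rack

## Robot

A 6-joint arm with a two-finger parallel gripper is mounted at the origin on the work surface. World frame = base frame: x ahead of the robot, y to its left, z up, the work surface at z = 0. Lengths are in mm, angles in rad, forces in N, time in s.
With the tool pointing down it reaches from about 275 to 1000 mm from the base axis. Payload 8.4 kg.
Tool frame: the origin (TCP) lies at the very end of the fingers, on their centre line; the grasp point (between the pads) lies 19 mm behind it; z points along the fingers, y is the line along which they close (so a half turn about z gives the same grasp; the last joint's range is limited). The gripper opens to 85 mm and grips with 20 to 120 N. Pads are 22 mm wide; open, the fingers measure 114 mm over their backs; the gripper's body (76 mm by 85 mm) begins 54 mm behind the grasp point. The pads swing forward as they close: fully open they stand 13 mm farther back than shut.
Start: joints at [1.271, 0.353, 1.633, -0, 1.155, -0.002], TCP at [183.385, 597.493, 231.281] pointing down, gripper open.
Joint ranges: [-2.63, 2.63], [-0.92, 2.1], [0.06, 2.66], [-1.3, 4.44], [0, 2.69], [-3.02, 3.02]. Speed limits (rad/s): [2.22, 2.22, 2.79, 3.14, 3.14, 3.14].

## Interface

Orientations are given as [roll, pitch, yaw] about the fixed x, y, z axes, in that order (R = Rz(yaw) Ry(pitch) Rx(roll)).
In Python, from rig import sensors, grab_frame, camera_params, order gives the robot as it stands. The module is installed in compiled form; this text tells all that it offers.
- The arm moves only by the tool move_arm, never from a script. Its argument "motion" is a list of rows, each a list of 7 numbers: the turn, a rotation vector about the tool's x, y, z in rad, then the shift along the tool's x, y, z in m, then the finger opening in m, from 0 to 0.0854. A call has 1 to 8 rows; each row is the pose to reach, as a shift and turn from the pose commanded when the call began, along the tool's axes at that moment; what a row does not reach only later rows make up. A row lasts 1/8 s, in which the tool goes at most 62.5 mm and 10.7 degrees, less where a joint would pass 70% of its speed; a pose out of reach is approached as far as the arm can. A call with a gripper value outside its range is refused whole. The fingers move at their own pace and stop on an object; "grip_force" is the grip in N (left out, the last holds). Time passes only in rows, so rows that repeat a pose let the fingers close. It gives the time, the measured TCP pose, the force, the opening and the grip force at its end, in the units of the state.
- sensors.sense(): the state, without advancing time (a new reading comes with each control period).
- grab_frame(name): name is "scene" or "side" or "wrist"; returns (picture, depth): 480x640x3 uint8, red, green, blue; 480x640 float32, mm along the optical axis (not along the pixel's ray), 0 where there is no reading.
- camera_params(name): a dict with "camera_matrix" (3x3 intrinsics, pixels), "world_from_camera" (4x4, takes a point from camera to world coordinates). Camera axes: x right, y down, z forward; pixel columns grow to the right and rows downward; lengths in mm; the calibration is good to about 2 mm. A picture is of the moment at which its call begins: read the wrist's pose just before it. camera_params takes no time and is no camera call; for the wrist camera it gives the pose at the moment of the call.
- order.sign_off(): hands the job in; it is judged then, once.
The state is a dict: "clock": time; "qpos": joint angles; "qvel": joint speeds; "joint_efforts": joint torques, N m; "eef_pos": TCP position; "tcp_rot": TCP orientation; "contact_force": force on the tool from outside, world axes, zero at the start; "wrist_torque": the same for the moment, N m; "opening": opening from 0.0 (shut) to 1.0 (fully open); "grasp_force": force on a finger pad.
Only numpy, scipy, OpenCV 4.12 (cv2) and the standard library are available. Lean on these libraries where they do the work, as an engineer would, in place of code of your own. Each camera call takes 0.05 s, during which the arm holds its last target. There are 200 camera calls.

## Task

The blood-sedimentation rack is screwed to its wooden base board except at one front foot. Take the automatic centre punch out of its block, seat its cone nose fully and centrally in that foot's empty countersunk hole and press it straight down, upright, until it snaps; the foot is brittle, so feel for the snap and let up at once instead of leaning on it. Then stand the punch back fully home in its block and leave the other things where they are.

Things in the scene. Friction and masses are not known exactly. Their poses are not given: they have to be found in the camera images.
- punch: Automatic centre punch, 134 mm long, 0.22 kg, standing cone down in a bored block. Origin on its axis at the free nose's tip, z along the axis to the cap. From the tip: nose 10 mm thick with a 90 degree cone end; sleeve 12 mm thick from 27 to 40 mm; dark knurled body 18 mm thick, 40 to 116 mm (grip at about 88); brass cap to 134 mm. It stands on the shoulder at 40 mm, origin 4 mm above the table.
- punch_tip (a point): Tip of the sprung nose, on the axis; at the punch's origin while the nose is out. Pressed in, the nose first gives at 1 to 4 N; then the push climbs 1 to 1.5 N per mm to a peak of 9 to 14 N: there it snaps and the push falls at once by about half. A hard stop follows about 1 mm later. The snap comes with the nose 6 to 17 mm in, as the tool happens to be set. Lifted off, it springs out again.
- punch_striker_mid (a point): The striker pin hidden in the barrel, 55 mm up the axis from the punch's origin at rest and more than 56.4 mm once the punch has snapped, until the nose springs out again. Only for judging; not seen from outside.
- open_foot: White plastic foot of the rack, 32 x 32 x 7 mm, with the one empty screw hole in its middle; it is brittle and cracks above 18 N. It is the left or the right front foot. Origin in the middle of its underside, on the wooden board (18 mm above the table).
- hole_mouth (a point): Middle of the empty hole's mouth, level with the foot's top face, 25 mm above the table. Hole straight through, 6 mm wide, with a 90 degree countersink, 14 mm wide at the mouth and 4 mm deep. With the cone nose fully seated the tip is 6 mm below this point.
- screwed_foot: The other front foot, same size, with a dark screw head flush in it. Origin in the middle of its underside.
- rack: Blood-sedimentation rack fixed on a wooden board 290 x 190 x 18 mm; white base plate 210 x 80 x 7 mm, upright scale panel and eight black-capped tubes up to 142 mm above the board, 55 mm and more behind the foot holes. Origin in the middle of the board's underside, x along the row of tubes; front feet at (+85, -56) and (-85, -56) mm.
- holder: Fixed dark green block 70 x 60 x 44 mm with one bore for the punch. Origin in the middle of its underside.
- holder_hole (a point): Middle of the mouth of the block's bore, 44 mm above the table; bore 14 mm wide, 42 mm deep. With the punch fully home its tip is 40 mm below this point.
- tube_rack: Bystander: loose white rack of purple-capped tubes, 55 x 115 x 82 mm. Origin in the middle of its underside.
- bowl: Bystander: loose white bowl, 110 mm wide, 40 mm high. Origin in the middle of its underside.
- screwdriver: Bystander: loose red-handled screwdriver lying on the table, about 180 mm long, its x axis along it from handle to tip, origin midway.
- pencil: Bystander: loose yellow pencil lying on the table, 180 mm long, its x axis along it, origin near the middle.
There are look-alikes about, which are no part of the job. Of the things like the holder, leave any that is pink, purple or yellow; of the rest the smaller one is meant.

How it is judged:
By the outcome, as a careful person would: the job done as asked, in the order asked, and still so for the second after the job is handed in, with the robot touching nothing.
It also fails if it takes over 67 s, if anything falls off the work surface, if the arm or the gripper's body presses on something with over 40 N, if the wrist force passes 120 N, or if a joint passes its speed limit or range.

## Working session

There is one attempt and no reset: what is moved stays moved. The work goes in short steps, Python scripts to look and compute and a tool call to move; the robot and the scene stay as the last step left them, time stands still between calls to the robot, and variables do not carry over. Pictures are saved under pics/ and viewed, at most 10 in all, crops included, and the job is handed in when it is done.

Besides the shell and the picture viewer there is one more tool, called after "Call:" as name(argument=value, ...) on one line, values as JSON. move_arm: Moves the arm, as the interface text tells. Its arguments: {"type":"object","properties":{"motion":{"type":"array","items":{"type":"array","items":{"type":"number"}}},"grip_force":{"type":"number"}},"required":["motion"]}

```bash
mkdir -p pics; cat > h.py <<'E'
import numpy as np,cv2
from rig import sensors,grab_frame,camera_params,order
def save(n,f):
    p,d=grab_frame(n); cv2.imwrite(f'pics/{f}.png',p[:,:,::-1]); np.savez(f'pics/{f}.npz',p=p,d=d,K=camera_params(n)['camera_matrix'],T=camera_params(n)['world_from_camera'])
def ray(f,u,v,z=None):
    """world point at pixel: by depth, or on plane z"""
    q=np.load(f'pics/{f}.npz');K,T=np.array(q['K']),np.array(q['T'])
    r=np.linalg.inv(K)@[u,v,1]
    if z is None: d=q['d'][int(round(v)),int(round(u))]
    else: d=(z-T[2,3])/(T[:3,:3]@r)[2]
    return T[:3,:3]@(r*d)+T[:3,3]
E
python3 - <<'E'
from h import *
save('scene','sc1');save('side','si1')
s=sensors.sense();print(s)
for n in('scene','side'):print(camera_params(n)['world_from_camera'])
E
```

```text
{'clock': 0.1, 'qpos': array([ 1.27063571e+00,  3.53575133e-01,  1.63406615e+00,  1.00321121e-05,
        1.15523042e+00, -2.41134736e-03]), 'qvel': array([ 0.0007404 , -0.0013806 , -0.00209327, -0.00061594, -0.00097527,
       -0.00025069]), 'joint_efforts': array([-3.34180286e-04, -6.06364775e+01, -3.42817998e+01, -2.33865791e-05,
        3.85793115e-03, -1.46833918e-05]), 'eef_pos': array([183.22903779, 597.07664807, 230.6363824 ]), 'tcp_rot': array([-3.14031363e+00, -1.22572670e-05,  2.84383932e+00]), 'contact_force': array([ 0.09396891,  0.38958944, -0.68226917]), 'wrist_torque': array([-0.0179411 ,  0.03739739,  0.03411415]), 'grasp_force': 0.0, 'opening': 1.000135125949884}
[[ 4.28784537e-01  6.14231584e-01 -6.62467646e-01  1.26061832e+03]
 [ 9.03172496e-01 -3.08157016e-01  2.98862336e-01 -3.77587210e+02]
 [-2.05733668e-02 -7.26470106e-01 -6.86890036e-01  8.24796171e+02]
 [ 0.00000000e+00  0.00000000e+00  0.00000000e+00  1.00000000e+00]]
[[ 7.13731815e-01 -4.84951919e-01  5.05379593e-01 -1.15489370e+02]
 [-7.00404734e-01 -4.89540062e-01  5.19407101e-01 -6.92595319e+02]
 [-4.48391317e-03 -7.24687632e-01 -6.89062937e-01  9.01902911e+02]
 [ 0.00000000e+00  0.00000000e+00  0.00000000e+00  1.00000000e+00]]
```

View pics/sc1.png

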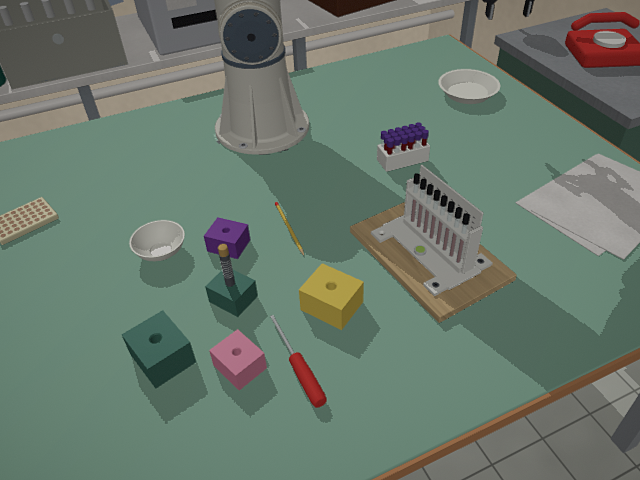

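View pics/si1.png

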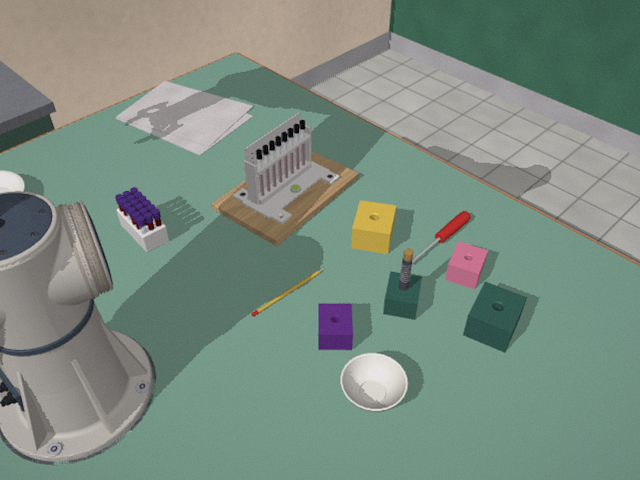

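The scene shows two non-excluded dark green blocks: small at (231,290), holding the punch, and large at (158,348). The purple, pink and yellow blocks are excluded, so I take the small one. The candidate feet are at scene (382,232) and (435,287). I'll enlarge both areas to check.

```bash
python3 - <<'E'
from h import *
a=cv2.imread('pics/sc1.png');b=cv2.imread('pics/si1.png')
f=lambda i,x,y:cv2.resize(i[y:y+75,x:x+100],(400,300),interpolation=cv2.INTER_CUBIC)
cv2.imwrite('pics/crop1.png',np.vstack([np.hstack([f(a,365,220),f(a,190,240)]),np.hstack([f(b,225,165),f(b,360,240)])]))
for n,u,v in(('sc1',382,232),('sc1',435,287),('si1',242,195),('si1',283,216),('si1',331,177)):print(n,u,v,ray(n,u,v),ray(n,u,v,25))
for n,u,v in(('sc1',224,248),('si1',408,251)):print(ray(n,u,v),ray(n,u,v,138))
E
```

```text
sc1 382 232 [520.74232588  70.47241217  21.4368267 ] [524.02392882  68.48511458  25.        ]
sc1 435 287 [698.59210696  82.99457834  25.54675471] [698.20763313  83.30965553  25.        ]
si1 242 195 [506.92242329 177.20811488  23.43779201] [505.81556469 175.66131029  25.        ]
si1 283 216 [524.90700206  62.4988002   22.60201941] [523.16054862  60.43954942  25.        ]
si1 331 177 [692.2023264   83.49153105  23.5623722 ] [690.88033341  82.22126744  25.        ]
[ 541.82696076 -255.77199916  137.86679595] [ 541.96634323 -255.79562063  138.        ]
[ 533.50908403 -257.78220179  138.30117534] [ 533.76505821 -257.61070534  138.        ]
```

View pics/crop1.png

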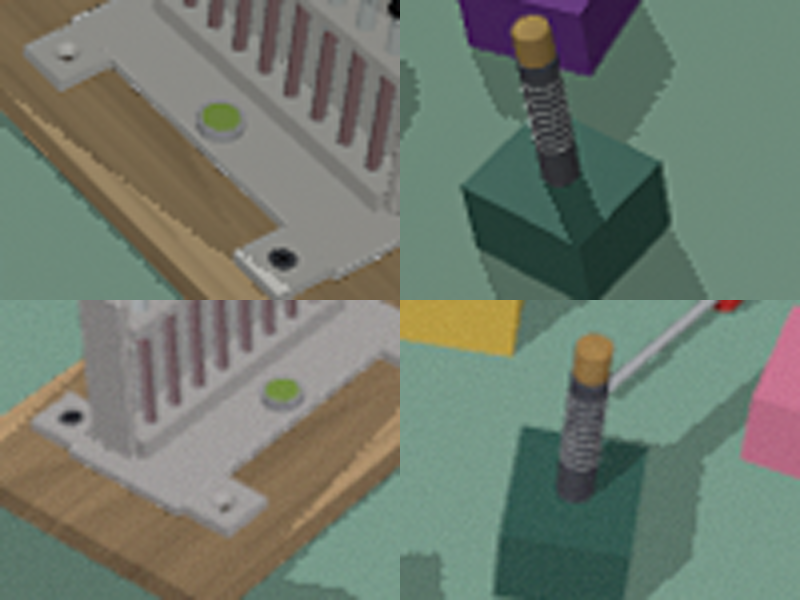

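The open foot shows a pale empty hole at scene (381.8,232.5) and side (281.2,215.7). The other front foot carries a dark screw, at scene (436,284). The punch stands in the small green block with its cap top at scene (223.7,245.5) and side (408.7,250.5).

```bash
python3 - <<'E'
from h import *
for z,a,b in((25,(381.8,232.4),(281.2,215.7)),(138,(223.7,245.8),(408.8,250.8)),(44,(230,284),(403.5,284))):
    print(z,ray('sc1',*a,z),ray('si1',*b,z))
s=sensors.sense();
from scipy.spatial.transform import Rotation as R
print(R.from_euler('xyz',s['tcp_rot']).as_matrix())
Rt=R.from_euler('xyz',s['tcp_rot']).as_matrix()
T=np.array(camera_params('wrist')['world_from_camera']);print(Rt.T@T[:3,:3],Rt.T@(T[:3,3]-s['eef_pos']),camera_params('wrist')['camera_matrix'])
# holder corners in side crop
for u,v in((391,272),(421.5,278),(417.5,311-6),(385,301)):print(ray('si1',u,v,44))
E
```

```text
25 [524.88791682  67.53977507  25.        ] [521.08847562  63.84240599  25.        ]
138 [ 536.5260164  -254.60464123  138.        ] [ 535.1375873  -258.27584756  138.        ]
44 [ 539.09952845 -258.03874572   44.        ] [ 540.37130872 -253.42439727   44.        ]
[[-9.55998012e-01  2.93372888e-01 -3.86948215e-04]
 [ 2.93373143e-01  9.55997235e-01 -1.21914523e-03]
 [ 1.22572670e-05 -1.27902063e-03 -9.99999182e-01]]
[[ 8.73234499e-04 -9.53173138e-01 -3.02423887e-01]
 [ 9.99999613e-01  8.63985840e-04  1.64358936e-04]
 [ 1.04627433e-04 -3.02423913e-01  9.53173523e-01]] [  74.84902955   -0.29195186 -143.01757824] [[376.09048607   0.         321.51714693]
 [  0.         376.09048607 241.72708957]
 [  0.           0.           1.        ]]
[ 547.15418505 -217.30682967   44.        ]
[ 575.96585126 -267.43349105   44.        ]
[ 519.05783467 -303.51905409   44.        ]
[ 484.72676907 -256.36680644   44.        ]
```

Call:
move_arm(motion=[[0, 0, -0.39, -0.48, -0.409, 0, 0.05], [0, 0, -0.39, -0.48, -0.409, 0, 0.05], [0, 0, -0.39, -0.48, -0.409, 0, 0.05], [0, 0, -0.39, -0.48, -0.409, 0, 0.05], [0, 0, -0.39, -0.48, -0.409, 0, 0.05], [0, 0, -0.39, -0.48, -0.409, 0, 0.05], [0, 0, -0.39, -0.48, -0.409, 0, 0.05], [0, 0, -0.39, -0.48, -0.409, 0, 0.05]])

```text
clock: 1.1
eef_pos: [452.2, 174.8, 231.3]
tcp_rot: [3.141, 0.0, -3.049]
contact_force: [1.0, 0.2, -0.3]
opening: 0.583
grasp_force: 0.0
```

Call:
move_arm(motion=[[0, 0, 0, -0.0606, -0.1151, 0.031, 0.05], [0, 0, 0, -0.0606, -0.1151, 0.031, 0.05], [0, 0, 0, -0.0606, -0.1151, 0.031, 0.05], [0, 0, 0, -0.0606, -0.1151, 0.031, 0.05]])

```text
clock: 1.6
eef_pos: [522.1, 67.3, 199.8]
tcp_rot: [3.141, -0.001, -3.051]
contact_force: [0.6, 0.6, -0.2]
opening: 0.588
grasp_force: 0.0
```

```bash
python3 - <<'E'
from h import *
s=sensors.sense();print(s['eef_pos'],s['tcp_rot'],s['contact_force'],s['qvel'].max())
save('wrist','w1')
E
```

```text
[522.12968433  67.2918877  199.80892812] [ 3.14135044e+00 -1.31919061e-03 -3.05107237e+00] [ 0.57445862  0.55618334 -0.22315604] 0.03569401685866152
```

View pics/w1.png

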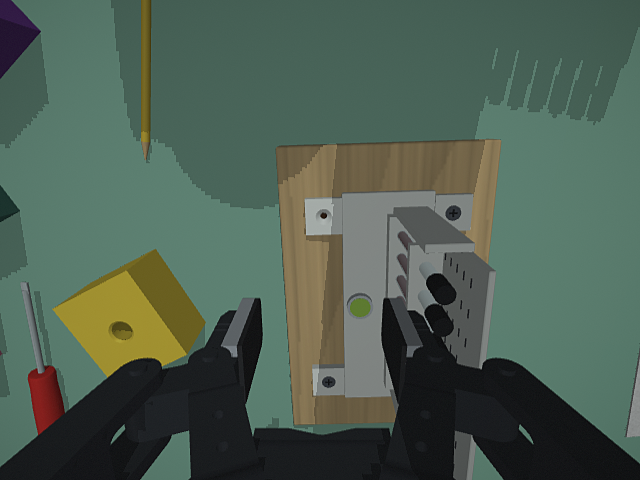

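The wrist view shows the empty hole at about (323,215), the screwed front foot's screw at (328,382), and the tubes to the right, clear of the hand. I'll enlarge the hole.

```bash
python3 - <<'E'
from h import *
a=cv2.imread('pics/w1.png')
c=cv2.resize(a[193:241,300:348],(576,576),interpolation=cv2.INTER_NEAREST)
cv2.imwrite('pics/crop2.png',c)
h=ray('w1',323,215,25);t=ray('w1',328,382,25);print(h,t,np.linalg.norm(h-t),np.arctan2(*(t-h)[1::-1]))
print([ray('w1',u,v) for u,v in((312,205),(335,205))])
E
```

```text
[523.1719772   68.34253539  25.        ] [694.29650749  89.5126349   25.        ] 172.42905201964103 0.12308627352156297
[array([515.04222853,  58.09177253,  26.00700701]), array([513.22859603,  77.74778665,  25.94123325])]
```

View pics/crop2.png

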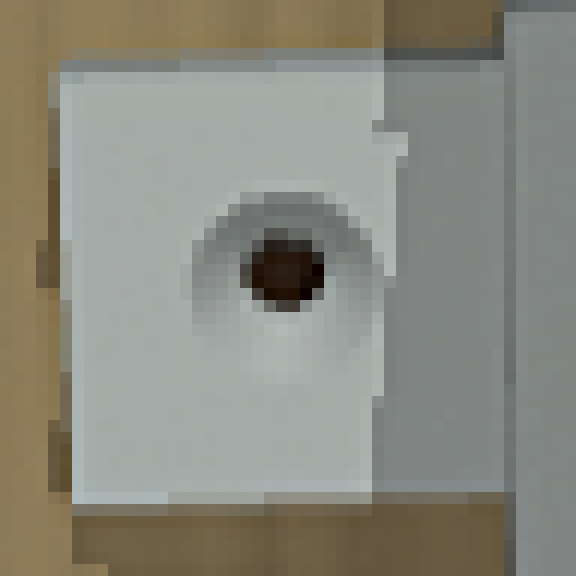

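Call:
move_arm(motion=[[0, 0, 0, 0.0153, -0.323, 0, 0.06], [0, 0, 0, 0.0153, -0.323, 0, 0.06], [0, 0, 0, 0.0153, -0.323, 0, 0.06], [0, 0, 0, 0.0153, -0.323, 0, 0.06], [0, 0, 0, 0.0153, -0.323, 0, 0.06], [0, 0, 0, 0.0153, -0.323, 0, 0.06], [0, 0, 0, 0.0153, -0.323, 0, 0.06]])

```text
clock: 2.52
eef_pos: [537.0, -254.3, 200.4]
tcp_rot: [3.141, 0.0, -3.049]
contact_force: [0.2, -0.4, -0.2]
opening: 0.702
grasp_force: 0.0
```

```bash
python3 - <<'E'
from h import *
s=sensors.sense();print(s['eef_pos'],s['tcp_rot'],s['contact_force'],abs(s['qvel']).max(),s['qpos'][5])
save('wrist','w2')
print(ray('w1',323.4,216.3,25),ray('w1',323.1,215.2,20))
E
```

```text
[ 537.04160705 -254.28129845  200.42338234] [ 3.14107724e+00  1.17614379e-05 -3.04927334e+00] [ 0.18069248 -0.38938058 -0.18882817] 0.02653891146676209 -2.1083539645358114
[524.29332059  68.79723325  25.        ] [524.53579905  68.57852146  20.        ]
```

View pics/w2.png

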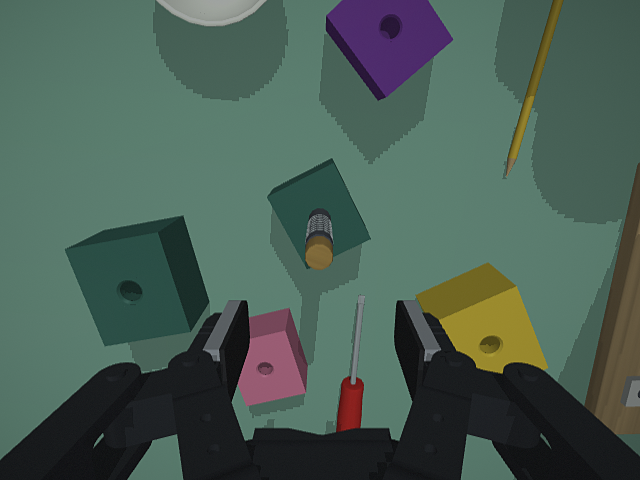

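The cap is at (319,258) in the wrist view, between the fingers, with the small green block below it. The other blocks are well below the finger height.

```bash
python3 - <<'E'
from h import *
q=np.load('pics/w2.npz');p=q['p'][225:280,295:345].astype(int);d=q['d'][225:280,295:345]
m=(p[:,:,0]-p[:,:,2]>50); v,u=np.where(m); print(u.min()+295,u.max()+295,v.min()+225,v.max()+225)
# cap points by depth, top face
P=np.array([ray('w2',a+295,b+225) for a,b in zip(u,v)]);print(np.percentile(P[:,2],[0,10,50,90,100]))
t=P[P[:,2]>134];print(len(t),t.mean(0),t.min(0),t.max(0))
for v in(256,258,260):print(v,ray('w2',319.5,v,138))
hs=[ray('w2',*c,44) for c in((333,160),(370,239),(307,268),(268,196))];print(np.round(hs,1),np.mean(hs,0))
E
```

```text
305 332 237 269
[124.46453978 136.4043612  138.13257162 139.009936   343.39209786]
578 [ 535.63014189 -256.52844118  138.49971342] [ 462.29346026 -264.4855566   134.03173235] [ 544.58267475 -248.49556179  343.39209786]
256 [ 535.84638325 -255.95749584  138.        ]
258 [ 537.07462377 -255.84361322  138.        ]
260 [ 538.30706923 -255.72934071  138.        ]
[[ 489.2 -250.1   44. ]
 [ 550.6 -212.8   44. ]
 [ 581.3 -262.9   44. ]
 [ 522.4 -299.2   44. ]] [ 535.88464769 -256.25867613   44.        ]
```

Call:
move_arm(motion=[[0, 0, 0, 0.0012, -0.002, 0, 0.06], [0, 0, 0, 0.0012, -0.002, 0.06, 0.06], [0, 0, 0, 0.0012, -0.002, 0.11, 0.06], [0, 0, 0, 0.0012, -0.002, 0.1245, 0.06], [0, 0, 0, 0.0012, -0.002, 0.1245, 0.06], [0, 0, 0, 0.0012, -0.002, 0.1245, 0.03], [0, 0, 0, 0.0012, -0.002, 0.1245, 0.02]], grip_force=60)

```text
clock: 3.45
eef_pos: [537.1, -258.0, 77.6]
tcp_rot: [-3.14, 0.003, -3.049]
contact_force: [0.4, -0.2, 0.0]
opening: 0.287
grasp_force: 0.0
```

Call:
move_arm(motion=[[0, 0, 0, 0, 0, 0, 0.005], [0, 0, 0, 0, 0, 0, 0.005], [0, 0, 0, 0, 0, 0, 0.005], [0, 0, 0, 0, 0, 0, 0.005]], grip_force=60)

```text
clock: 3.95
eef_pos: [537.0, -258.1, 77.4]
tcp_rot: [-3.14, 0.002, -3.05]
contact_force: [-1.3, -0.1, 7.8]
opening: 0.193
grasp_force: 58.3
```

Call:
move_arm(motion=[[0, 0, 0, 0, 0, -0.015, 0.005], [0, 0, 0, 0, 0, -0.04, 0.005], [0, 0, 0, 0, 0, -0.075, 0.005], [0, 0, 0, 0, 0, -0.1, 0.005], [0, 0, 0, 0, 0, -0.1, 0.005], [0, 0, 0, 0, 0, -0.1, 0.005]])

```text
clock: 4.7
eef_pos: [535.3, -257.2, 175.1]
tcp_rot: [3.141, -0.001, -3.049]
contact_force: [-0.2, -0.1, -2.6]
opening: 0.195
grasp_force: 58.5
```

```bash
python3 - <<'E'
from h import *
s=sensors.sense();print(s['eef_pos'],s['tcp_rot'],s['contact_force'],s['wrist_torque'],s['opening'],abs(s['qvel']).max())
save('wrist','w3');save('scene','sc3');save('side','si3')
cv2.imwrite('pics/m3.png',np.hstack([cv2.imread('pics/w3.png')[180:440,180:460],cv2.resize(cv2.imread('pics/sc3.png')[150:310,180:300],None,fx=1.625,fy=1.625)]))
E
```

```text
[ 535.29142764 -257.20286182  175.11042302] [ 3.14104615e+00 -9.36644634e-04 -3.04949068e+00] [-0.18868503 -0.14623221 -2.61722282] [ 0.01535975 -0.00471641 -0.00088949] 0.19547653796496517 0.01787144109504384
```

View pics/m3.png

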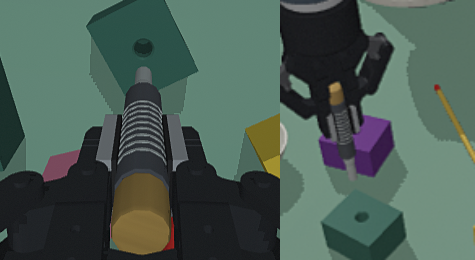

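The wrist view shows the punch held, its nose tip near (324,248), and the empty bore at about (324,227). I'll compare the tip with the projection of an upright punch.

```bash
cat >> h.py <<'E'
def proj(f,P):
    q=np.load(f'pics/{f}.npz');K,T=np.array(q['K']),np.array(q['T'])
    c=K@(T[:3,:3].T@(np.array(P)-T[:3,3]));return c[:2]/c[2]
E
python3 - <<'E'
from h import *
x,y,z=535.3,-257.2,101.7
for h in(0,5,40,116,134):print(h,proj('w3',(x,y,z+h)))
for f in('sc3','si3'):print(f,[proj(f,(x,y,z+h)).round(1) for h in(0,134)])
print('bore',ray('w3',324,227,44), 'bore in sc/si',ray('sc3',180+(361-280)/1.625,150+217/1.625,44))
g=lambda f,x,y,s:cv2.resize(cv2.imread(f'pics/{f}.png')[y:y+75,x:x+100],(400,300),interpolation=cv2.INTER_CUBIC)
a=np.hstack([g('w3',275,195,1),g('w3',275,370,1)])
u,v=proj('sc3',(x,y,z+50)).astype(int);k,l=proj('si3',(x,y,z+50)).astype(int);print(u,v,k,l)
b=np.hstack([g('sc3',u-50,v-37,1),g('si3',k-50,l-37,1)])
cv2.imwrite('pics/m4.png',np.vstack([a,b]))
E
```

```text
0 [323.13156047 252.66695328]
5 [323.17151088 255.42539349]
40 [323.5071558 278.6005385]
116 [324.88956236 374.05102791]
134 [325.50792408 416.74680997]
sc3 [array([225.1, 260.5]), array([212.8, 202.3])]
si3 [array([406.4, 264.9]), array([414.3, 208.1])]
bore [ 534.79073006 -256.31473711   44.        ] bore in sc/si [ 537.88665639 -257.93783177   44.        ]
220 240 409 244
```

View pics/m4.png

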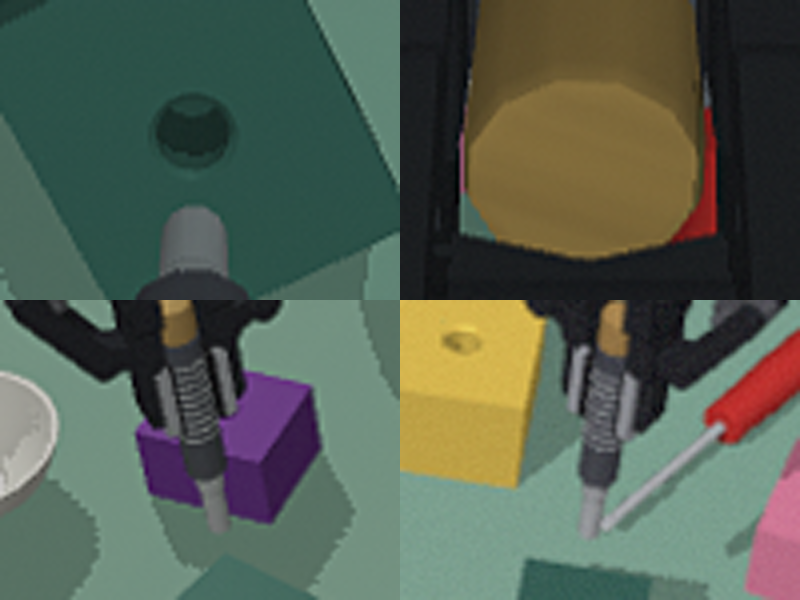

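Call:
move_arm(motion=[[0, 0, 0, -0.0196, 0.3256, 0, 0.005], [0, 0, 0, -0.0196, 0.3256, 0, 0.005], [0, 0, 0, -0.0196, 0.3256, 0, 0.005], [0, 0, 0, -0.0196, 0.3256, 0, 0.005], [0, 0, 0, -0.0196, 0.3256, 0, 0.005], [0, 0, 0, -0.0196, 0.3256, 0, 0.005], [0, 0, 0, -0.0196, 0.3256, 0.03, 0.005], [0, 0, 0, -0.0196, 0.3256, 0.055, 0.005]])

```text
clock: 5.85
eef_pos: [525.1, 68.3, 119.5]
tcp_rot: [-3.141, -0.001, -3.049]
contact_force: [-0.9, -0.5, -1.8]
opening: 0.195
grasp_force: 59.1
```

Call:
move_arm(motion=[[0, 0, 0, 0, 0, 0.005, 0.005], [0, 0, 0, 0, 0, 0.01, 0.005], [0, 0, 0, 0, 0, 0.01, 0.005], [0, 0, 0, 0, 0, 0.01, 0.005]])

```text
clock: 6.35
eef_pos: [526.0, 68.5, 111.5]
tcp_rot: [-3.142, 0.001, -3.05]
contact_force: [-0.7, 0.3, -1.2]
opening: 0.193
grasp_force: 59.1
```

```bash
python3 - <<'E'
from h import *
s=sensors.sense();print(s['eef_pos'],s['tcp_rot'],s['contact_force'],s['qpos'][5],abs(s['qvel']).max())
save('wrist','w5');save('scene','sc5');save('side','si5')
x,y,z=s['eef_pos'];print(proj('w5',(x,y,z-73.4)),proj('w5',(524.3,68.8,25)))
g=lambda f,x,y:cv2.resize(cv2.imread(f'pics/{f}.png')[y:y+75,x:x+100],(400,300),interpolation=cv2.INTER_CUBIC)
cv2.imwrite('pics/m5.png',np.vstack([np.hstack([g('w5',275,195),g('w5',275,360)]),np.hstack([g('sc5',332,190),g('si5',232,170)])]))
E
```

```text
[526.02526186  68.47170446 111.48203908] [-3.14159073e+00  1.18985880e-03 -3.04957946e+00] [-0.74300247  0.30280699 -1.23843121] -1.536130759290268 0.0033064610858434436
[323.38287662 251.90210274] [324.05701709 242.69157241]
```

View pics/m5.png

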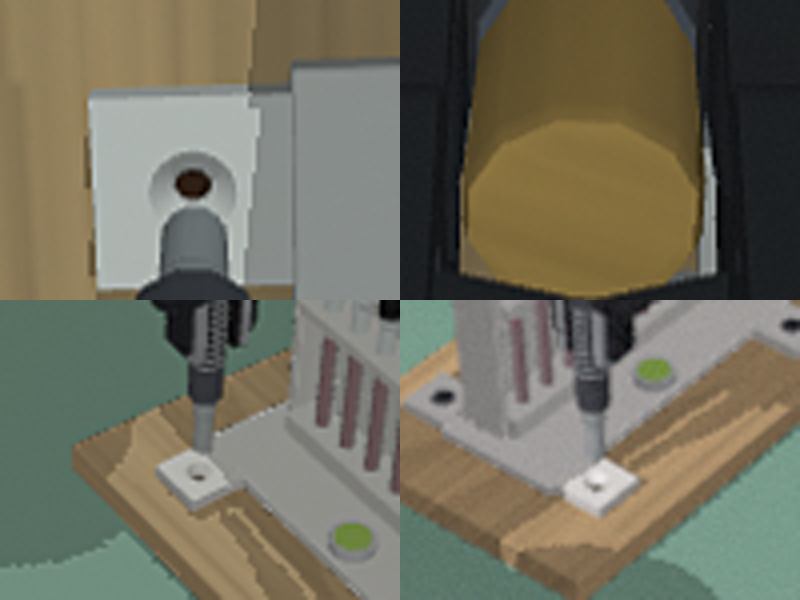

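In the close-up the hole mouth is at wrist (323,243), with the nose just above it. In the scene view the tip is at (382.8,228) and the hole at (381.5,233.5). In the side view the tip is at (281.2,210.5) and the hole at (281.2,216).

```bash
python3 - <<'E'
from h import *
H=np.array([524.3,68.8,25])
def jac(f,P):
    return np.array([proj(f,np.array(P)+e)-proj(f,P) for e in np.eye(3)]).T
for f,tip,hole in(('sc5',(382.8,228),(332+198/4,190+175/4)),('si5',(281.2,210.5),(232+196/4,170+185/4))):
    t=np.array(tip);h=np.array(hole)
    for z in(36,38,40):
        print(f,z,(ray(f,*t,z)-ray(f,*h,25)).round(1),ray(f,*h,25).round(1))
x,y,z=526.0,68.5,38.1
hole=ray('w5',275+192.5/4-.4,195+193/4-.4,25);print('hole w',hole)
# nose silhouette far edge at h=5
c,s=np.cos(-3.05),np.sin(-3.05)
for o in(0,.5,1):
  for hh in(5,):
    e=proj('w5',(x+c*(5+o),y+s*(5+o),z+hh));print(o,e,proj('w5',(x+c*o,y+s*o,z+134)),proj('w5',(x+c*(9+o),y+s*(9+o),z+134)))
print('meas nose top v',195+207/4-.4,'cap',320.8-.4,360+208/4-.4,'cap far edge',360+120/4-.4)
E
```

```text
sc5 36 [-3.7  4.5 11. ] [528.1  65.   25. ]
sc5 38 [-1.8  3.4 13. ] [528.1  65.   25. ]
sc5 40 [ 0.1  2.3 15. ] [528.1  65.   25. ]
si5 36 [ 4.6  3.8 11. ] [519.6  62.8  25. ]
si5 38 [ 3.2  2.  13. ] [519.6  62.8  25. ]
si5 40 [ 1.7  0.3 15. ] [519.6  62.8  25. ]
hole w [524.48547226  67.96034521  25.        ]
0 [323.49636429 246.67920473] [325.69231756 415.65719302] [325.85591728 387.75071343]
0.5 [323.49889226 245.87739598] [325.70117463 414.14637329] [325.86527241 386.15493493]
1 [323.50142368 245.07449315] [325.71005832 412.63101359] [325.87465644 384.55422787]
meas nose top v 246.35 cap 320.40000000000003 411.6 cap far edge 389.6
```

Call:
move_arm(motion=[[0, 0, 0, 0.00125, -0.0005, 0.003, 0.005], [0, 0, 0, 0.00125, -0.0005, 0.007, 0.005], [0, 0, 0, 0.00125, -0.0005, 0.011, 0.005], [0, 0, 0, 0.00125, -0.0005, 0.013, 0.005], [0, 0, 0, 0.00125, -0.0005, 0.013, 0.005], [0, 0, 0, 0.00125, -0.0005, 0.013, 0.005]])

```text
clock: 7.25
eef_pos: [524.4, 68.0, 97.9]
tcp_rot: [3.142, 0.0, -3.049]
contact_force: [0.4, 0.5, -1.8]
opening: 0.192
grasp_force: 59.1
```

```bash
python3 - <<'E'
from h import *
s=sensors.sense();print(s['eef_pos'],s['tcp_rot'],s['contact_force'],s['wrist_torque'])
save('wrist','w6');save('scene','sc6');save('side','si6')
s=sensors.sense();print(s['eef_pos'],s['contact_force'])
g=lambda f,x,y:cv2.resize(cv2.imread(f'pics/{f}.png')[y:y+37,x:x+50],(400,296),interpolation=cv2.INTER_CUBIC)
cv2.imwrite('pics/m6.png',np.vstack([np.hstack([g('w6',299,225),g('w6',299,395)]),np.hstack([g('sc6',357,212),g('si6',257,195)])]))
E
```

```text
[524.40397097  67.98810805  97.85774853] [ 3.14156461e+00  1.53954943e-04 -3.04937425e+00] [ 0.37572636  0.51547452 -1.81226484] [-0.01822491  0.04503974 -0.01994383]
[524.39622775  67.97381323  97.91107562] [-1.04417769  0.09194941 -2.46949293]
```

View pics/m6.png

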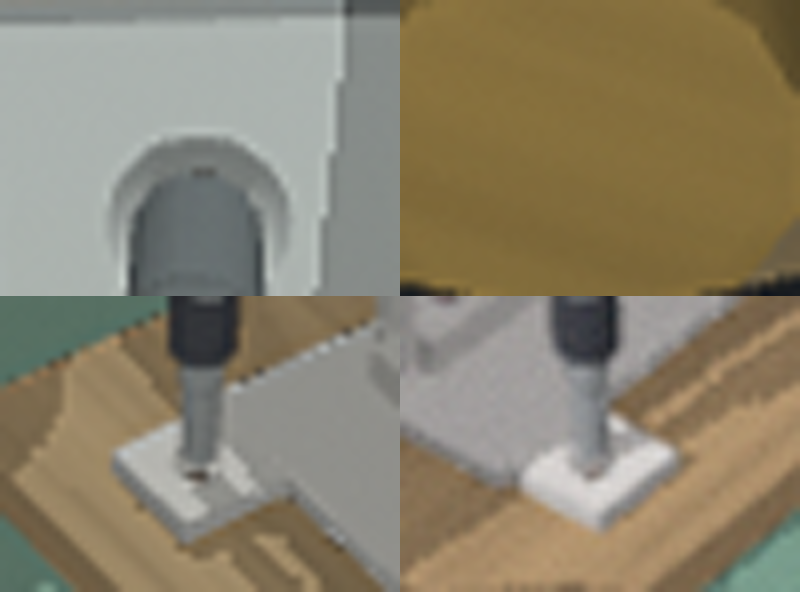

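The nose is centred in the countersink in all three views. The wrist crop has the mouth spanning 110–290 and the nose 130–264. One quick check of the fore-aft gap, then press.

```bash
python3 - <<'E'
from h import *
c,s=np.cos(-3.05),np.sin(-3.05);x,y=524.4,68
m=proj('w6',(x+c*7,y+s*7,25))
for z in(23.5,24.5,25.5):
  for o in(0,1):print(z,o,m-proj('w6',(x+c*(5+o),y+s*(5+o),z+5)))
E
```

```text
23.5 0 [-0.01800386 -4.9793888 ]
23.5 1 [-0.0234021  -3.38062416]
24.5 0 [-0.02632663 -5.50935626]
24.5 1 [-0.03175933 -3.90446104]
25.5 0 [-0.03472095 -6.04387932]
25.5 1 [-0.04018849 -4.43280696]
```

Call:
move_arm(motion=[[0, 0, 0, -0.0006, 0.0001, 0.001, 0.005], [0, 0, 0, -0.0006, 0.0001, 0.002, 0.005], [0, 0, 0, -0.0006, 0.0001, 0.003, 0.005], [0, 0, 0, -0.0006, 0.0001, 0.004, 0.005], [0, 0, 0, -0.0006, 0.0001, 0.005, 0.005], [0, 0, 0, -0.0006, 0.0001, 0.005, 0.005], [0, 0, 0, -0.0006, 0.0001, 0.005, 0.005]])

```text
clock: 8.28
eef_pos: [524.9, 68.1, 92.8]
tcp_rot: [3.142, 0.0, -3.049]
contact_force: [0.3, 0.0, -3.2]
opening: 0.196
grasp_force: 59.1
```

Call:
move_arm(motion=[[0, 0, 0, 0, 0, 0.0007, 0.005], [0, 0, 0, 0, 0, 0.0014, 0.005], [0, 0, 0, 0, 0, 0.002, 0.005], [0, 0, 0, 0, 0, 0.002, 0.005]])

```text
clock: 8.78
eef_pos: [525.0, 68.1, 90.8]
tcp_rot: [3.142, 0.0, -3.049]
contact_force: [0.3, -0.6, -0.9]
opening: 0.19
grasp_force: 59.1
```

Call:
move_arm(motion=[[0, 0, 0, 0, 0, 0.0007, 0.005], [0, 0, 0, 0, 0, 0.0014, 0.005], [0, 0, 0, 0, 0, 0.002, 0.005], [0, 0, 0, 0, 0, 0.002, 0.005]])

```text
clock: 9.28
eef_pos: [524.9, 68.1, 88.8]
tcp_rot: [3.142, 0.0, -3.049]
contact_force: [-1.3, 0.2, 0.1]
opening: 0.194
grasp_force: 59.2
```

Call:
move_arm(motion=[[0, 0, 0, 0, 0, 0.0007, 0.005], [0, 0, 0, 0, 0, 0.0014, 0.005], [0, 0, 0, 0, 0, 0.002, 0.005], [0, 0, 0, 0, 0, 0.002, 0.005]])

```text
clock: 9.78
eef_pos: [524.9, 68.1, 86.8]
tcp_rot: [3.142, 0.0, -3.049]
contact_force: [-0.5, 0.5, 1.7]
opening: 0.191
grasp_force: 59.4
```

```bash
python3 - <<'E'
from h import *
s=sensors.sense();print(s['eef_pos'],s['contact_force'],s['wrist_torque'])
E
```

```text
[524.94030871  68.11387917  86.7567932 ] [-0.45790617  0.52035344  1.69023439] [0.2246674  0.0593522  0.03137855]
```

Call:
move_arm(motion=[[0, 0, 0, 0, 0, 0.0007, 0.005], [0, 0, 0, 0, 0, 0.0015, 0.005], [0, 0, 0, 0, 0, 0.0015, 0.005]])

```text
clock: 10.15
eef_pos: [524.9, 68.1, 85.3]
tcp_rot: [3.142, 0.0, -3.049]
contact_force: [0.9, 0.6, 0.9]
opening: 0.193
grasp_force: 59.5
```

Call:
move_arm(motion=[[0, 0, 0, 0, 0, 0.0005, 0.005], [0, 0, 0, 0, 0, 0.001, 0.005], [0, 0, 0, 0, 0, 0.001, 0.005]])

```text
clock: 10.52
eef_pos: [524.9, 68.1, 84.3]
tcp_rot: [3.142, 0.0, -3.049]
contact_force: [-0.7, 1.5, 0.8]
opening: 0.193
grasp_force: 59.6
```

```bash
python3 - <<'E'
from h import *
s=sensors.sense();print(s['contact_force'],s['wrist_torque'])
save('wrist','w7');save('side','si7');
for i in range(6):
    s=sensors.sense();print(s['clock'],s['contact_force'].round(2),s['eef_pos'].round(2)); grab_frame('wrist')
for f in('w3','w5','w6','w7'):
    p=np.load(f'pics/{f}.npz')['p'].astype(int);m=(p[:,:,0]-p[:,:,2]>50)&(p[:,:,0]>90);m[:340]=0;m[:,:280]=0;m[:,360:]=0
    v,u=np.where(m);print(f,u.min(),u.max(),v.min(),v.max(),m.sum(), [int(p[r,323].sum()) for r in range(230,330,5)])
E
```

```text
[-0.71964617  1.45986598  0.77521886] [ 0.28247387  0.00997821 -0.0106796 ]
10.625 [0.38 0.89 0.92] [524.89  68.12  84.29]
10.675 [0.21 1.57 1.31] [524.9   68.11  84.3 ]
10.725 [-0.62  1.07  1.25] [524.9   68.08  84.31]
10.775 [-0.49  1.58  0.74] [524.87  68.11  84.29]
10.825 [-1.26  1.33  1.19] [524.92  68.13  84.33]
10.875 [0.31 1.04 0.44] [524.89  68.09  84.29]
w3 292 353 354 433 3135 [107, 157, 198, 188, 315, 315, 294, 154, 151, 148, 298, 330, 300, 300, 165, 136, 152, 363, 301, 145]
w5 292 349 354 433 3380 [529, 361, 104, 444, 327, 330, 306, 159, 159, 159, 312, 347, 310, 311, 174, 140, 154, 378, 312, 150]
w6 292 349 354 433 3338 [528, 524, 530, 364, 325, 326, 305, 158, 159, 159, 308, 343, 307, 308, 175, 139, 157, 376, 312, 149]
w7 292 349 354 433 3330 [406, 526, 525, 525, 355, 325, 305, 161, 160, 158, 311, 337, 308, 310, 167, 142, 155, 373, 310, 151]
```

```bash
python3 - <<'E'
from h import *
c,s=np.cos(-3.05),np.sin(-3.05)
for f in('w6','w7'):
    p=np.load(f'pics/{f}.npz')['p'].astype(int).sum(2)
    for u in(319,323,327):print(f,u,p[236:270,u].tolist())
    print(p[252,300:346].tolist());print(p[258,300:346].tolist())
x,y,z=524.9,68.1,84.3-73.4
for d in(0,4,6,8,10):print(d,proj('w7',(x+c*5,y+s*5,z+5+d)))
print([proj('w7',(524.7+c*r,68.+s*r,25)) for r in(7,0)])
E
```

```text
w6 319 [524, 524, 524, 525, 527, 536, 462, 358, 341, 351, 353, 326, 292, 290, 295, 299, 300, 297, 300, 306, 306, 306, 309, 313, 295, 317, 188, 139, 150, 160, 157, 160, 157, 155]
w6 323 [525, 526, 526, 525, 530, 548, 387, 340, 354, 364, 274, 307, 326, 323, 325, 327, 323, 326, 328, 326, 331, 328, 334, 306, 305, 326, 224, 155, 153, 158, 156, 157, 159, 160]
w6 327 [524, 526, 526, 525, 526, 543, 423, 350, 351, 360, 365, 349, 323, 322, 320, 325, 324, 325, 323, 325, 321, 325, 327, 329, 308, 325, 224, 156, 156, 163, 162, 164, 161, 159]
[523, 522, 523, 526, 523, 523, 525, 524, 525, 523, 525, 530, 483, 434, 458, 348, 222, 267, 286, 300, 311, 320, 321, 323, 330, 326, 327, 324, 320, 313, 271, 353, 459, 438, 423, 483, 532, 528, 536, 429, 400, 407, 409, 413, 411, 412]
[525, 525, 524, 525, 525, 524, 523, 526, 524, 523, 522, 525, 526, 532, 547, 221, 250, 286, 298, 309, 321, 329, 329, 334, 332, 329, 331, 327, 320, 313, 290, 225, 528, 510, 525, 525, 526, 529, 544, 394, 407, 410, 410, 411, 409, 413]
w7 319 [527, 526, 524, 524, 526, 525, 525, 523, 526, 524, 526, 532, 552, 390, 340, 359, 301, 289, 293, 2
[... 417 characters left out ...]
4, 165, 162]
[524, 523, 524, 526, 526, 523, 526, 526, 524, 526, 524, 526, 529, 542, 473, 376, 362, 355, 292, 301, 304, 318, 318, 321, 324, 327, 329, 325, 344, 367, 359, 350, 381, 507, 536, 526, 524, 523, 526, 528, 545, 391, 409, 411, 411, 412]
[524, 525, 523, 524, 524, 523, 524, 526, 523, 525, 529, 509, 420, 438, 466, 274, 250, 277, 292, 301, 314, 326, 327, 331, 333, 332, 331, 325, 319, 315, 295, 241, 461, 438, 422, 411, 536, 529, 526, 538, 428, 400, 408, 413, 411, 412]
0 [323.50371387 246.720604  ]
4 [323.53614933 248.88537458]
6 [323.55279446 249.99628535]
8 [323.56973463 251.12688728]
10 [323.58697776 252.27770858]
[array([323.44826736, 248.07856616]), array([323.41077573, 259.6605106 ])]
```

```bash
cat > f.py <<'E'
from h import *
a=[]
for i in range(8):
    s=sensors.sense();a.append(np.r_[s['contact_force'],s['wrist_torque']*10,s['eef_pos']]);grab_frame('scene')
print(s['clock'],np.mean(a,0).round(2),np.std(a,0)[:3].round(2))
E
python3 f.py
```

```text
11.275 [ 2.4000e-01  1.4600e+00  8.4000e-01  3.2700e+00  4.2000e-01 -1.2000e-01
  5.2489e+02  6.8100e+01  8.4300e+01] [0.33 0.39 0.4 ]
```

Call:
move_arm(motion=[[0, 0, 0, 0, 0, 0.0003, 0.005], [0, 0, 0, 0, 0, 0.0003, 0.005]])

```text
clock: 11.58
eef_pos: [524.9, 68.1, 84.0]
tcp_rot: [3.142, -0.0, -3.049]
contact_force: [-0.1, 2.3, 1.3]
opening: 0.196
grasp_force: 59.6
```

```bash
python3 f.py
```

```text
11.925 [-3.1000e-01  1.6200e+00  9.6000e-01  3.5600e+00  1.6000e-01 -5.0000e-02
  5.2489e+02  6.8100e+01  8.3980e+01] [0.46 0.7  0.38]
```

Call:
move_arm(motion=[[0, 0, 0, 0, 0.0004, 0.0005, 0.005], [0, 0, 0, 0, 0.0004, 0.001, 0.005], [0, 0, 0, 0, 0.0004, 0.001, 0.005], [0, 0, 0, 0, 0.0004, 0.001, 0.005]])

```text
clock: 12.48
eef_pos: [524.9, 68.3, 83.0]
tcp_rot: [-3.141, -0.0, -3.049]
contact_force: [-0.2, -0.6, 1.2]
opening: 0.193
grasp_force: 59.6
```

```bash
python3 f.py
```

```text
12.825 [-1.8000e-01 -1.5200e+00  1.3600e+00 -3.3300e+00  5.0000e-02  9.0000e-02
  5.2484e+02  6.8380e+01  8.2990e+01] [0.47 0.49 0.55]
```

Call:
move_arm(motion=[[0, 0, 0, 0, 0, 0.0005, 0.005], [0, 0, 0, 0, 0, 0.001, 0.005], [0, 0, 0, 0, 0, 0.001, 0.005]])

```text
clock: 13.25
eef_pos: [524.9, 68.5, 82.0]
tcp_rot: [-3.142, 0.0, -3.049]
contact_force: [0.0, -1.8, 2.4]
opening: 0.196
grasp_force: 59.7
```

```bash
python3 f.py
```

```text
13.6 [-2.4000e-01 -2.0000e+00  2.8800e+00 -4.4300e+00  6.0000e-01  1.2000e-01
  5.2487e+02  6.8480e+01  8.2020e+01] [0.38 0.49 0.32]
```

Call:
move_arm(motion=[[0, 0, 0, 0, -0.0002, 0.0005, 0.005], [0, 0, 0, 0, -0.0002, 0.001, 0.005], [0, 0, 0, 0, -0.0002, 0.001, 0.005]])

```text
clock: 14.02
eef_pos: [524.9, 68.4, 81.0]
tcp_rot: [3.141, 0.0, -3.049]
contact_force: [-0.2, -0.1, 3.3]
opening: 0.19
grasp_force: 59.8
```

Call:
move_arm(motion=[[0, 0, 0, 0, 0, 0.0005, 0.005], [0, 0, 0, 0, 0, 0.001, 0.005], [0, 0, 0, 0, 0, 0.001, 0.005]])

```text
clock: 14.4
eef_pos: [524.9, 68.4, 80.1]
tcp_rot: [3.141, 0.0, -3.049]
contact_force: [-1.4, -0.8, 6.1]
opening: 0.194
grasp_force: 59.8
```

```bash
python3 f.py
```

```text
14.75 [-1.0100e+00 -5.0000e-01  5.4800e+00 -4.9000e-01  1.7300e+00  1.0000e-02
  5.2494e+02  6.8420e+01  8.0090e+01] [0.31 0.32 0.4 ]
```

Call:
move_arm(motion=[[0, 0, 0, 0, 0, 0.0005, 0.005], [0, 0, 0, 0, 0, 0.0005, 0.005]])

```text
clock: 15.05
eef_pos: [524.9, 68.4, 79.6]
tcp_rot: [3.141, 0.0, -3.049]
contact_force: [-0.2, 0.2, 6.2]
opening: 0.195
grasp_force: 59.9
```

Call:
move_arm(motion=[[0, 0, 0, 0, 0, 0.0004, 0.005], [0, 0, 0, 0, 0, 0.0004, 0.005]])

```text
clock: 15.3
eef_pos: [525.0, 68.4, 79.3]
tcp_rot: [3.141, 0.0, -3.05]
contact_force: [-1.3, -0.4, 5.8]
opening: 0.192
grasp_force: 59.9
```

Call:
move_arm(motion=[[0, 0, 0, 0, 0, 0.0004, 0.005], [0, 0, 0, 0, 0, 0.0004, 0.005]])

```text
clock: 15.55
eef_pos: [525.0, 68.4, 78.9]
tcp_rot: [3.141, 0.0, -3.049]
contact_force: [-1.4, -0.5, 6.8]
opening: 0.191
grasp_force: 60.0
```

Call:
move_arm(motion=[[0, 0, 0, 0, 0, 0.0005, 0.005], [0, 0, 0, 0, 0, 0.0005, 0.005]])

```text
clock: 15.8
eef_pos: [525.0, 68.4, 78.5]
tcp_rot: [3.141, 0.0, -3.05]
contact_force: [-1.5, -1.3, 7.7]
opening: 0.192
grasp_force: 60.0
```

Call:
move_arm(motion=[[0, 0, 0, 0, 0, 0.0005, 0.005], [0, 0, 0, 0, 0, 0.0005, 0.005]])

```text
clock: 16.05
eef_pos: [525.0, 68.5, 78.0]
tcp_rot: [3.141, 0.0, -3.049]
contact_force: [-1.4, 0.4, 8.2]
opening: 0.196
grasp_force: 60.1
```

Call:
move_arm(motion=[[0, 0, 0, 0, 0, 0.0005, 0.005], [0, 0, 0, 0, 0, 0.0005, 0.005]])

```text
clock: 16.3
eef_pos: [525.0, 68.5, 77.5]
tcp_rot: [3.141, 0.0, -3.05]
contact_force: [-2.3, -0.2, 9.2]
opening: 0.19
grasp_force: 60.2
```

Call:
move_arm(motion=[[0, 0, 0, 0.0002, 0, 0.0005, 0.005], [0, 0, 0, 0.0002, 0, 0.0005, 0.005]])

```text
clock: 16.55
eef_pos: [525.0, 68.5, 77.1]
tcp_rot: [3.141, 0.001, -3.05]
contact_force: [-1.2, 0.4, 8.9]
opening: 0.195
grasp_force: 60.2
```

Call:
move_arm(motion=[[0, 0, 0, 0, 0, 0.0004, 0.005], [0, 0, 0, 0, 0, 0.0004, 0.005]])

```text
clock: 16.8
eef_pos: [524.8, 68.4, 76.3]
tcp_rot: [3.141, 0.0, -3.05]
contact_force: [0.4, 0.8, 5.7]
opening: 0.193
grasp_force: 60.0
```

Call:
move_arm(motion=[[0, 0, 0, 0, 0, -0.0005, 0.005], [0, 0, 0, 0, 0, -0.0005, 0.005]])

```text
clock: 17.05
eef_pos: [524.8, 68.4, 76.8]
tcp_rot: [3.141, 0.0, -3.05]
contact_force: [-0.6, 0.9, 4.0]
opening: 0.199
grasp_force: 59.8
```

```bash
python3 - <<'E'
from h import *
s=sensors.sense();print(s['eef_pos'],s['contact_force'])
E
```

```text
[524.79143957  68.36689405  76.81773071] [-0.56616217  0.9203247   3.97293463]
```

The push fell from about 11.5 N to about 6 N at the same height, so the punch has snapped. I'll lift it straight off.

Call:
move_arm(motion=[[0, 0, 0, 0, 0, -0.01, 0.005], [0, 0, 0, 0, 0, -0.03, 0.005], [0, 0, 0, 0, 0, -0.06, 0.005], [0, 0, 0, 0, 0, -0.09, 0.005], [0, 0, 0, 0, 0, -0.098, 0.005], [0, 0, 0, 0, 0, -0.098, 0.005]])

```text
clock: 17.8
eef_pos: [524.3, 68.2, 174.6]
tcp_rot: [-3.141, -0.0, -3.049]
contact_force: [0.7, 0.7, -2.7]
opening: 0.192
grasp_force: 59.2
```

Call:
move_arm(motion=[[0, 0, 0, 0.019, -0.325, 0, 0.005], [0, 0, 0, 0.019, -0.325, 0, 0.005], [0, 0, 0, 0.019, -0.325, 0, 0.005], [0, 0, 0, 0.019, -0.325, 0, 0.005], [0, 0, 0, 0.019, -0.325, 0, 0.005], [0, 0, 0, 0.019, -0.325, 0, 0.005], [0, 0, 0, 0.019, -0.325, 0.02, 0.005], [0, 0, 0, 0.019, -0.325, 0.045, 0.005]])

```text
clock: 18.8
eef_pos: [535.0, -256.5, 128.2]
tcp_rot: [3.141, -0.001, -3.05]
contact_force: [0.6, 0.0, -2.9]
opening: 0.195
grasp_force: 59.7
```

Call:
move_arm(motion=[[0, 0, 0, 0, 0, 0, 0.005], [0, 0, 0, 0, 0, 0, 0.005]])

```text
clock: 19.05
eef_pos: [535.7, -256.6, 129.8]
tcp_rot: [3.141, -0.001, -3.049]
contact_force: [0.4, -0.1, -1.7]
opening: 0.193
grasp_force: 59.7
```

```bash
python3 f.py; python3 - <<'E'
from h import *
save('wrist','w8')
p=np.load('pics/w8.npz')['p'].astype(int)
print(proj('w8',(535.2,-257.2,44)))
for v in range(228,262,3):print(v,p[v,308:340].sum(1).tolist())
print(p[220:270,323].sum(1).tolist())
E
```

```text
19.4 [ 1.4000e-01  1.5000e-01 -2.2100e+00  2.0000e-02 -1.9000e-01 -1.0000e-01
  5.3607e+02 -2.5700e+02  1.3044e+02] [0.26 0.44 0.56]
[323.39995987 244.54305024]
228 [196, 201, 199, 198, 199, 200, 199, 198, 199, 199, 200, 199, 203, 199, 199, 200, 196, 198, 197, 198, 198, 199, 198, 200, 200, 197, 202, 196, 198, 198, 200, 199]
231 [197, 197, 196, 202, 200, 199, 200, 198, 199, 196, 198, 200, 200, 198, 196, 195, 197, 196, 197, 196, 196, 201, 196, 199, 199, 200, 199, 199, 198, 199, 202, 196]
234 [200, 196, 195, 198, 201, 201, 199, 199, 198, 205, 203, 209, 180, 176, 177, 161, 161, 176, 193, 189, 204, 202, 203, 197, 202, 198, 199, 196, 196, 195, 195, 198]
237 [197, 201, 197, 197, 201, 206, 190, 154, 145, 120, 107, 122, 153, 170, 169, 166, 162, 169, 140, 135, 110, 121, 140, 149, 177, 207, 202, 200, 198, 198, 197, 196]
240 [199, 199, 198, 207, 169, 148, 130, 105, 108, 106, 106, 113, 107, 106, 106, 108, 110, 107, 107, 107, 106, 106, 101, 99, 132, 143, 144, 207, 202, 198, 199, 199]
243 [199, 198, 204, 158, 162, 123, 99, 107, 112, 106, 109, 115, 110, 108, 110, 105, 104, 103, 111, 108, 104, 99, 11
[... 582 characters left out ...]
 252, 272, 283, 295, 304, 315, 316, 318, 322, 321, 323, 312, 312, 308, 291, 271, 180, 191, 199, 196, 201, 197, 198, 196]
258 [196, 197, 196, 197, 199, 196, 192, 227, 258, 279, 288, 297, 307, 320, 319, 324, 322, 323, 320, 317, 308, 307, 291, 268, 186, 193, 196, 199, 200, 198, 196, 198]
261 [197, 196, 199, 200, 197, 195, 195, 250, 254, 268, 279, 308, 312, 316, 313, 318, 318, 315, 319, 314, 296, 289, 296, 268, 200, 194, 195, 199, 196, 199, 196, 197]
[199, 197, 199, 197, 196, 198, 196, 197, 200, 194, 196, 195, 197, 207, 161, 140, 159, 166, 130, 106, 108, 113, 108, 105, 104, 91, 191, 315, 321, 316, 316, 316, 315, 314, 317, 318, 319, 321, 324, 301, 297, 318, 217, 150, 151, 153, 151, 152, 155, 151]
```

Call:
move_arm(motion=[[0, 0, 0, -0.0005, 0, 0.006, 0.005], [0, 0, 0, -0.0005, 0, 0.012, 0.005], [0, 0, 0, -0.0005, 0, 0.018, 0.005], [0, 0, 0, -0.0005, 0, 0.022, 0.005], [0, 0, 0, -0.0005, 0, 0.022, 0.005]])

```text
clock: 20.12
eef_pos: [535.9, -256.9, 107.3]
tcp_rot: [3.141, -0.001, -3.049]
contact_force: [-0.7, -0.5, -3.0]
opening: 0.19
grasp_force: 59.7
```

Call:
move_arm(motion=[[0, 0, 0, 0, 0, 0.004, 0.005], [0, 0, 0, 0, 0, 0.008, 0.005], [0, 0, 0, 0, 0, 0.012, 0.005], [0, 0, 0, 0, 0, 0.012, 0.005]])

```text
clock: 20.62
eef_pos: [535.9, -256.9, 95.4]
tcp_rot: [3.141, -0.001, -3.049]
contact_force: [0.1, -0.2, -1.8]
opening: 0.195
grasp_force: 59.7
```

```bash
python3 f.py
```

```text
20.975 [ 5.0000e-02  5.0000e-02 -2.3100e+00  3.0000e-02  0.0000e+00  3.0000e-02
  5.3619e+02 -2.5706e+02  9.5800e+01] [0.67 0.29 0.49]
```

Call:
move_arm(motion=[[0, 0, 0, 0, 0, 0.004, 0.005], [0, 0, 0, 0, 0, 0.008, 0.005], [0, 0, 0, 0, 0, 0.012, 0.005], [0, 0, 0, 0, 0, 0.014, 0.005], [0, 0, 0, 0, 0, 0.014, 0.005]])

```text
clock: 21.65
eef_pos: [536.1, -257.0, 81.6]
tcp_rot: [3.141, -0.0, -3.049]
contact_force: [-0.2, 0.8, -2.9]
opening: 0.193
grasp_force: 59.7
```

Call:
move_arm(motion=[[0, 0, 0, 0, 0, 0.0015, 0.005], [0, 0, 0, 0, 0, 0.0025, 0.005], [0, 0, 0, 0, 0, 0.0025, 0.005]])

```text
clock: 22.02
eef_pos: [536.1, -257.0, 79.3]
tcp_rot: [3.142, -0.0, -3.049]
contact_force: [-0.2, -0.2, -2.6]
opening: 0.196
grasp_force: 59.7
```

```bash
python3 f.py
```

```text
22.375 [-2.7000e-01  7.0000e-02 -2.2600e+00 -2.0000e-02  8.0000e-02 -1.3000e-01
  5.3618e+02 -2.5706e+02  7.9330e+01] [0.38 0.26 0.42]
```

Two millimetres to go, down to shoulder contact.

Call:
move_arm(motion=[[0, 0, 0, 0, 0, 0.0008, 0.005], [0, 0, 0, 0, 0, 0.0014, 0.005], [0, 0, 0, 0, 0, 0.0014, 0.005]])

```text
clock: 22.8
eef_pos: [536.1, -257.0, 77.8]
tcp_rot: [3.141, -0.0, -3.049]
contact_force: [-1.2, -0.2, -2.5]
opening: 0.192
grasp_force: 59.7
```

```bash
python3 f.py
```

```text
23.15 [-7.0000e-02 -2.2000e-01 -2.4500e+00 -1.5000e-01 -1.6000e-01 -7.0000e-02
  5.3615e+02 -2.5705e+02  7.7870e+01] [0.5  0.29 0.39]
```

Call:
move_arm(motion=[[0, 0, 0, 0, 0, 0.0004, 0.005], [0, 0, 0, 0, 0, 0.0005, 0.005]])

```text
clock: 23.45
eef_pos: [536.2, -257.1, 77.5]
tcp_rot: [-3.142, 0.0, -3.049]
contact_force: [-0.7, 0.3, -0.6]
opening: 0.194
grasp_force: 59.8
```

```bash
python3 f.py
```

```text
23.8 [-2.5000e-01  3.0000e-01 -6.0000e-01  2.6000e-01  5.6000e-01 -1.4000e-01
  5.3621e+02 -2.5708e+02  7.7480e+01] [0.3  0.29 0.47]
```

Call:
move_arm(motion=[[0, 0, 0, 0, 0, 0.0003, 0.005], [0, 0, 0, 0, 0, 0.0003, 0.03], [0, 0, 0, 0, 0, 0.0003, 0.06], [0, 0, 0, 0, 0, 0.0003, 0.06], [0, 0, 0, 0, 0, 0.0003, 0.06], [0, 0, 0, 0, 0, 0.0003, 0.06]])

```text
clock: 24.6
eef_pos: [536.1, -257.1, 77.1]
tcp_rot: [-3.142, -0.0, -3.049]
contact_force: [-1.3, -0.2, -0.0]
opening: 0.699
grasp_force: 0.0
```

Call:
move_arm(motion=[[0, 0, 0, 0, 0, -0.02, 0.06], [0, 0, 0, 0, 0, -0.06, 0.06], [0, 0, 0, 0, 0, -0.12, 0.06], [0, 0, 0, 0, 0, -0.1245, 0.06], [0, 0, 0, 0, 0, -0.1245, 0.06]])

```text
clock: 25.22
eef_pos: [536.1, -257.0, 201.7]
tcp_rot: [-3.141, 0.001, -3.049]
contact_force: [-1.1, 0.9, -0.1]
opening: 0.703
grasp_force: 0.0
```

```bash
python3 - <<'E'
from h import *
for n,f in(('wrist','w9'),('scene','sc9'),('side','si9')):save(n,f)
s=sensors.sense();print(s['clock'],s['eef_pos'],s['opening'],s['contact_force'])
for f in('w2','w9'):
    p=np.load(f'pics/{f}.npz')['p'].astype(int);m=(p[:,:,0]-p[:,:,2]>50);m[:225]=0;m[280:]=0;m[:,:295]=0;m[:,345:]=0
    v,u=np.where(m);P=np.array([ray(f,a,b) for a,b in zip(u,v)]);t=P[(P[:,2]>134)&(P[:,2]<145)];print(f,len(u),np.median(t,0),t.min(0),t.max(0))
a=cv2.imread('pics/sc1.png').astype(int)
for f,g in(('sc1','sc9'),('si1','si9')):
    d=(abs(cv2.imread(f'pics/{f}.png').astype(int)-cv2.imread(f'pics/{g}.png')).sum(2)>120).astype(np.uint8)
    n,l,st,c=cv2.connectedComponentsWithStats(d);print(f,[x.tolist() for x in st[1:] if x[4]>25])
E
```

```text
25.375 [ 535.22940459 -256.59701683  199.8962987 ] 0.7019694556357821 [ 0.06496596 -0.2643349   0.38830448]
w2 624 [ 535.71385718 -256.43365051  138.21873159] [ 527.84107697 -264.4855566   134.03173235] [ 544.58267475 -248.49556179  139.90589961]
w9 623 [ 534.61060354 -257.43969147  137.23249937] [ 526.73225757 -265.38880748  134.31485978] [ 543.12683799 -249.43286288  139.06426735]
sc1 [[110, 0, 13, 31, 121], [124, 0, 33, 55, 287], [134, 0, 17, 28, 269], [219, 0, 59, 63, 2409], [309, 0, 25, 14, 197], [482, 0, 15, 20, 149], [523, 0, 12, 17, 116], [267, 5, 7, 9, 29], [171, 10, 47, 19, 519], [281, 14, 12, 36, 107], [330, 16, 6, 27, 77], [296, 18, 13, 11, 44], [306, 41, 22, 8, 90], [192, 44, 30, 9, 84], [316, 46, 17, 4, 35], [166, 58, 48, 12, 133], [200, 73, 18, 30, 335], [160, 113, 90, 114, 4669], [554, 160, 86, 73, 853], [436, 176, 47, 37, 56], [474, 253, 18, 19, 123]]
si1 [[0, 0, 2, 27, 31], [3, 1, 9, 10, 51], [45, 0, 15, 103, 298], [274, 0, 41, 24, 608], [389, 0, 109, 69, 3638], [80, 5, 13, 113, 236], [48, 11, 8, 7, 40], [463, 49, 6, 7, 32], [439, 53, 38, 25, 574], [405, 67, 47, 24, 446], [437, 72, 26, 11, 48], [126, 91, 99, 47, 1553], [451, 90, 9, 21, 79], [449, 111, 7, 9, 41], [0, 112, 54, 72, 1082], [379, 123, 83, 110, 4602], [449, 151, 102, 44, 1637], [0, 170, 44, 25, 595], [223, 183, 24, 21, 111], [84, 205, 29, 94, 445], [65, 213, 11, 21, 80], [52, 228, 37, 65, 765], [75, 235, 8, 18, 46], [0, 269, 20, 5, 30], [48, 285, 17, 10, 74], [0, 290, 40, 5, 71], [0, 296, 74, 54, 3165], [0, 350, 53, 15, 257]]
```

The punch is back home: its cap reads 137–138 mm, as at the start, and stands upright. Nothing else has changed apart from the robot and its shadows, so I'm handing in.

```bash
python3 -c "
from rig import order;print(order.sign_off())"
```

```text
the job is handed in; nothing more can be done
None
```

The job is handed in: the punch was pressed in the empty hole of the left front foot until it snapped at about 11.5 N, let up at once, and stood back fully home in its block with nothing else disturbed; no verdict came back.

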